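# Lid set onto the tall caddy, outer lid lifted alone

## Robot

A 6-joint arm with a two-finger parallel gripper is mounted at the origin on a cart in front of the work surface, level with it; the furniture and walls round the work are solid. World frame = base frame: x ahead of the robot, y to its left, z up, the work surface at z = 0. Lengths are in m, angles in degrees, forces in N, time in s.
With the tool pointing down it reaches from about 0.375 to 0.9 m from the base axis. Payload 3.1 kg.
Tool frame: the origin (TCP) lies between the finger pads; the fingertips stand 11 mm ahead of it and the grasp point (between the pads) lies 8 mm behind it; z points along the fingers, y is the line along which they close (so a half turn about z gives the same grasp; the last joint's range is limited). The gripper opens to 87 mm and grips with 3 to 60 N. Pads are 19 mm wide; open, the fingers measure 117 mm over their backs; the gripper's body (75 mm by 190 mm) begins 51 mm behind the grasp point.
Start: joints at [-86.717, 30.224, 82.088, -0, 67.689, -10.227], TCP at [0.146, -0.608, 0.234] pointing down, gripper open.
Joint ranges: [-176.69, 176.69], [-43.24, 126.21], [12.49, 139.97], [-82, 262], [0, 151.66], [-163.58, 163.58]. Speed limits (degrees/s): [159.86, 159.86, 180, 180, 180, 180].

## Interface

Orientations are given as a 3x3 rotation matrix whose columns are the frame's x, y, z axes.
In Python, from rig import bot gives the robot as it stands.
- The arm moves only by the tool apply_moves, never from a script. Its argument "steps" is a list that holds one entry, the list of rows, each a list of 7 numbers: the shift along the tool's x, y, z in cm, then the turn, a rotation vector about the tool's x, y, z in degrees, then the gripper command: -1 is shut, 1 is fully open, values between are in proportion. In form: [[[dx, dy, dz, rx, ry, rz, jaw], ...]]. A call has 1 to 20 rows; each row is the pose to reach, as a shift and turn from the pose commanded when the call began, along the tool's axes at that moment; what a row does not reach only later rows make up. A row lasts 1/8 s, in which the tool goes at most 62.5 mm and 10.7 degrees, less where a joint would pass 70% of its speed; a pose out of reach is approached as far as the arm can. A call with a gripper value outside its range is refused whole. The fingers move at their own pace and stop on an object; the grip force is fixed at half the most. Time passes only in rows, so rows that repeat a pose let the fingers close. It gives the time, the measured TCP pose, the force, the opening and the grip force at its end, in the units of the state.
- bot.read_state(): the state, without advancing time (a new reading comes with each control period).
- bot.capture(name): name is "side" or "top" or "wrist"; returns the picture (420x560x3 uint8, blue, green, red); there is no depth.
- bot.camera_model(name): a dict with "intrinsics" (3x3 intrinsics, pixels), "R" (3x3) and "t" (3): a world point X has camera coordinates R X + t. Camera axes: x right, y down, z forward; pixel columns grow to the right and rows downward; lengths in m; the calibration is good to about 2 mm. A picture is of the moment at which its call begins: read the wrist's pose just before it. camera_model takes no time and is no camera call; for the wrist camera it gives the pose at the moment of the call.
- bot.hand_in(): hands the job in; it is judged then, once.
The state is a dict: "time_s": time; "joint_positions": joint angles; "qvel": joint speeds; "tau": joint torques, N m; "position": TCP position; "tcp_rot": TCP orientation; "force": force on the tool from outside, world axes, zero at the start; "moment": the same for the moment, N m; "opening": opening from 0.0 (shut) to 1.0 (fully open); "grasp_force": force on a finger pad.
Only numpy, scipy, OpenCV 4.12 (cv2) and the standard library are available. Lean on these libraries where they do the work, as an engineer would, in place of code of your own. Each camera call takes 0.05 s, during which the arm holds its last target. There are 200 camera calls.

## Task

The lid set (outer lid resting on an inner lid whose wooden knob sticks up through it) goes back on the taller of the two open tea caddies: carry the set as one piece by the knob, lower it gently until the inner lid is fully home in the mouth, and only then let go. Then take the outer lid alone by its rim and lift it right off and clear of the knob, leaving the inner lid undisturbed in the caddy, so that its seating can be seen. Finish while still holding the outer lid level above that caddy; leave both caddies standing where they are and do not disturb the other things.

Things in the scene. Friction and masses are not known exactly. Their poses are not given: they have to be found in the camera images.
- caddy_tall: The taller tea caddy, to be closed: loose upright steel cylinder, open at the top, 60 mm diameter, 100 mm high, about 0.45 kg (0.3 to 0.6). Its top 14 mm is a narrower neck, 52 mm outside and 44 mm inside diameter. Origin: centre of its underside, z up.
- caddy_tall_rim (a point): Centre of the mouth of the taller caddy, at rim height (100 mm above its underside).
- caddy_short: The shorter tea caddy, not to be used: same diameters and neck, 70 mm high, open and loose. Origin: centre of its underside. The two caddies may stand in either order.
- lid_inner: Inner lid, 0.12 kg, 52 mm high: a plug of 40 mm diameter, 16 mm high; a flange of 54 mm diameter from 16 to 20 mm, a stem, and a round wooden knob of 22 mm diameter from 26 to 52 mm height. The plug enters the caddy's mouth (2 mm clearance), the flange rests on the rim: fully home, the origin is 16 mm below the rim. Origin: centre of the plug's underside, z up.
- knob (a point): Middle of the inner lid's knob, 39 mm above the inner lid's origin. The knob passes up through the outer lid and stands 28 mm above the outer lid's top; lifting by it carries both lids.
- lid_outer: Outer lid, steel cap, 0.10 kg: 65 mm outside, 59 mm inside diameter, 20 mm high, open below; its 4 mm top has a 36 mm hole for the knob. It rests loose on the inner lid's flange, rides along when that is lifted, and comes off alone if gripped by its rim, 5 mm wider than the caddy. Origin: centre of its lower edge, z up; at rest 4 mm above the inner lid's origin, 12 mm below the rim when home.
- mug_plain: Bystander: stoneware mug with handle, 81x114x92 mm, standing behind the work. Origin: its underside. Leave it alone.
- canister: Bystander: small steel clip canister, 60x63x64 mm. Origin: its underside. Leave it alone.
- spoon: Bystander: teaspoon lying on the worktop, 130x27x11 mm. Leave it alone.

How it is judged (in metres and radians):
On the way, in this order (a step that is already met when the one before it is completed fails the run):
1. the lid set is lifted off the worktop as one piece (height (world z) of lid_inner above 0.04 m and z of lid_outer in the frame of lid_inner below 0.01 m and contact force between the fingers and lid_inner above 0.5 N), for 0.1 s.
2. the inner lid is lowered home in the taller caddy while it is still held (z of lid_inner in the frame of caddy_tall between 0.08 and 0.088 m and horizontal distance between lid_inner and caddy_tall below 0.004 m and angle between the z axis of lid_inner and the z axis of caddy_tall, either way round below 0.07 rad and z of lid_outer in the frame of lid_inner below 0.01 m and contact force between the fingers and lid_inner above 0.5 N), for 0.05 s.
3. let go, both lids rest fully home on the taller caddy (z of lid_inner in the frame of caddy_tall between 0.08 and 0.087 m and horizontal distance between lid_inner and caddy_tall below 0.004 m and angle between the z axis of lid_inner and the z axis of caddy_tall, either way round below 0.07 rad and z of lid_outer in the frame of lid_inner below 0.0075 m and contact force between the fingers and lid_inner below 0.1 N), for 0.2 s.
At the end, for the whole second after the job is handed in: Fingers hold the outer lid still, within 17 deg of level and 40 mm of the tall caddy's axis, its lower edge over 50 mm above the inner lid's underside, touching nothing else. Inner lid untouched in the upright tall caddy: within 3 mm of home, 4 mm of centre, 4 deg of square (z of lid_inner in the frame of caddy_tall between 0.08 and 0.087 m and horizontal distance between lid_inner and caddy_tall below 0.004 m and angle between the z axis of lid_inner and the z axis of caddy_tall, either way round below 0.07 rad and z of lid_outer in the frame of lid_inner above 0.05 m and horizontal distance between lid_outer and caddy_tall below 0.04 m and angle between lid_outer's own z axis and vertical below 0.3 rad and contact force between the fingers and lid_outer above 1 N and contact force between each of lid_outer, the arm, the fingers and lid_inner below 0.1 N and contact force between each of lid_outer, the fingers and caddy_tall below 0.1 N and linear speed of lid_outer below 0.03 m/s and linear speed of lid_inner below 0.02 m/s and angle between caddy_tall's own z axis and vertical below 0.05 rad and height (world z) of caddy_tall below 0.004 m); the arm keeps its last pose, push and grip.
It fails at once if the outer lid comes off the inner lid while the inner lid is not home in the taller caddy, or the inner lid is disturbed once the outer is off (z of lid_outer in the frame of lid_inner above 0.012 m and not (z of lid_inner in the frame of caddy_tall between 0.08 and 0.088 m and horizontal distance between lid_inner and caddy_tall below 0.004 m and angle between the z axis of lid_inner and the z axis of caddy_tall, either way round below 0.07 rad)).
It fails at once if the taller caddy is shoved more than 30 mm, lifted or tipped (distance of caddy_tall from where it was at the start of the episode above 0.03 m or height (world z) of caddy_tall above 0.012 m or angle between caddy_tall's own z axis and vertical above 0.25 rad).
It fails at once if the shorter caddy, mug, canister or teaspoon is disturbed (moved more than 20 mm) (distance of any of caddy_short, mug_plain, canister, spoon from where it was at the start of the episode above 0.02 m).
It also fails if it takes over 54 s, if anything falls off the work surface, if the arm or the gripper's body presses on something with over 40 N, if the wrist force passes 120 N, or if a joint passes its speed limit or range.

## Working session

There is one attempt and no reset: what is moved stays moved. The work goes in short steps, Python scripts to look and compute and a tool call to move; the robot and the scene stay as the last step left them, time stands still between calls to the robot, and variables do not carry over. Pictures are saved under pics/ and viewed, at most 11 in all, crops included, and the job is handed in when it is done.

Besides the shell and the picture viewer there is one more tool, called after ">>>" as name([rows], argument=value, ...), one row to a line, values as JSON. apply_moves: Moves the arm, as the interface text tells. Its arguments: {"type":"object","properties":{"steps":{"type":"array","items":{"type":"array","items":{"type":"array","items":{"type":"number"}}}}},"required":["steps"]}

```bash
mkdir -p pics; python3 - <<'E'
from rig import bot
import cv2,numpy as np
s=bot.read_state();print(s["time_s"],s["position"],s["tcp_rot"],s["opening"])
for n in("side","top"):
    cv2.imwrite(f"pics/{n}0.png",bot.capture(n))
    m=bot.camera_model(n);print(n,np.round(m["intrinsics"],1).tolist(),np.round(m["R"],4).tolist(),np.round(m["t"],4).tolist())
E
```

```text
0.0 [ 0.14600458 -0.60700521  0.23258526] [[ 9.72336027e-01  2.33586473e-01 -1.05182078e-04]
 [ 2.33586183e-01 -9.72333883e-01  2.07753191e-03]
 [ 3.83011253e-04 -2.04462820e-03 -9.99997836e-01]] 1.0019892990198933
side [[420.1, 0.0, 279.2], [0.0, 420.1, 211.3], [0.0, 0.0, 1.0]] [[-0.9728, -0.2315, 0.0096], [-0.1525, 0.6083, -0.779], [0.1745, -0.7592, -0.627]] [0.4864, 0.2479, 0.8294]
top [[402.0, 0.0, 278.2], [0.0, 402.0, 205.4], [0.0, 0.0, 1.0]] [[0.0292, -0.9987, 0.0412], [-0.9956, -0.0327, -0.0879], [0.0891, -0.0385, -0.9953]] [-0.2195, 0.5127, 0.8709]
```

View pics/side0.png

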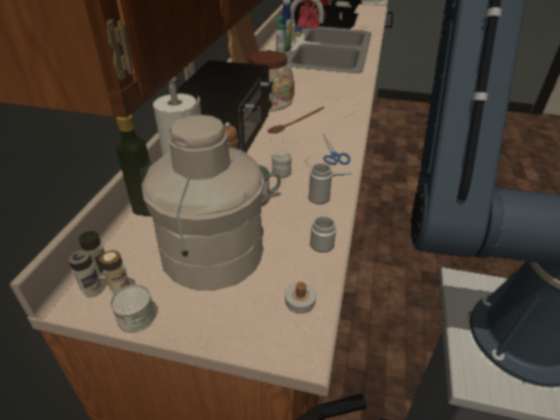

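View pics/top0.png

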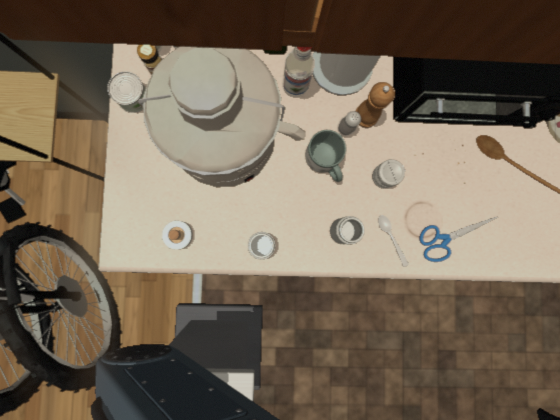

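The side view shows the lid set at (301,297), one caddy at (323,234) and a taller-looking one at (320,183). The top view shows the lid set at (177,236) and the caddies at (262,245) and (348,231). I'll cast rays for each and check which caddy is taller.

```bash
cat > h.py <<'E'
import numpy as np,cv2
from rig import bot
def ray(n,px,m=None):
    m=m or bot.camera_model(n);R=np.array(m["R"]);t=np.array(m["t"])
    d=R.T@np.linalg.solve(np.array(m["intrinsics"]),[px[0],px[1],1.]);return -R.T@t,d
def onz(n,px,z,m=None):
    c,d=ray(n,px,m);return c+d*(z-c[2])/d[2]
def proj(n,X,m=None):
    m=m or bot.camera_model(n);p=np.array(m["intrinsics"])@(np.array(m["R"])@np.array(X)+np.array(m["t"]));return p[:2]/p[2]
def two(a,pa,b,pb):
    c,d=ray(a,pa);e,f=ray(b,pb)
    s=np.linalg.lstsq(np.c_[d,-f],e-c,rcond=None)[0];P,Q=c+d*s[0],e+f*s[1];return (P+Q)/2,np.linalg.norm(P-Q)
E
python3 - <<'E'
from h import *
np.set_printoptions(precision=4,suppress=True)
print("lid",onz("top",(177,236),.024),onz("side",(301,297),.018))
print("knob",two("top",(176,232.5),"side",(301,285)))
print("A rim",two("top",(264,244),"side",(324,222)))
print("B rim",two("top",(349,229),"side",(321,170)))
for z in(.07,.1):print(z,onz("top",(264,244),z),onz("top",(349,229),z))
a=cv2.imread("pics/side0.png")[150:320,250:370];b=cv2.imread("pics/top0.png")[200:265,150:370]
a=cv2.resize(a,None,fx=3,fy=3);b=cv2.resize(b,None,fx=3,fy=3)
cv2.imwrite("pics/a.png",cv2.resize(a,(360,510)))
o=np.zeros((510+0,800,3),np.uint8);o[:510,:360]=a[:510];o[:195,362:800]=b[:,:438];o[200:395,362:584]=b[:,438:660];cv2.imwrite("pics/z.png",o)
print(bot.camera_model("wrist")["R"],bot.camera_model("wrist")["t"])
E
```

```text
lid [0.4446 0.0175 0.024 ] [0.4479 0.0227 0.018 ]
knob (array([0.4512, 0.0153, 0.0465]), np.float64(0.0013519458636440135))
A rim (array([ 0.4329, -0.1743,  0.0647]), np.float64(5.8519821617964344e-05))
B rim (array([ 0.4694, -0.3488,  0.0948]), np.float64(0.0006193854767718116))
0.07 [ 0.433  -0.1743  0.07  ] [ 0.47   -0.3542  0.07  ]
0.1 [ 0.4332 -0.1741  0.1   ] [ 0.4689 -0.3477  0.1   ]
[[ 0.2331 -0.9724 -0.0027]
 [-0.9302 -0.2238  0.2911]
 [-0.2836 -0.0654 -0.9567]] [-0.6234 -0.0355  0.393 ]
```

View pics/z.png

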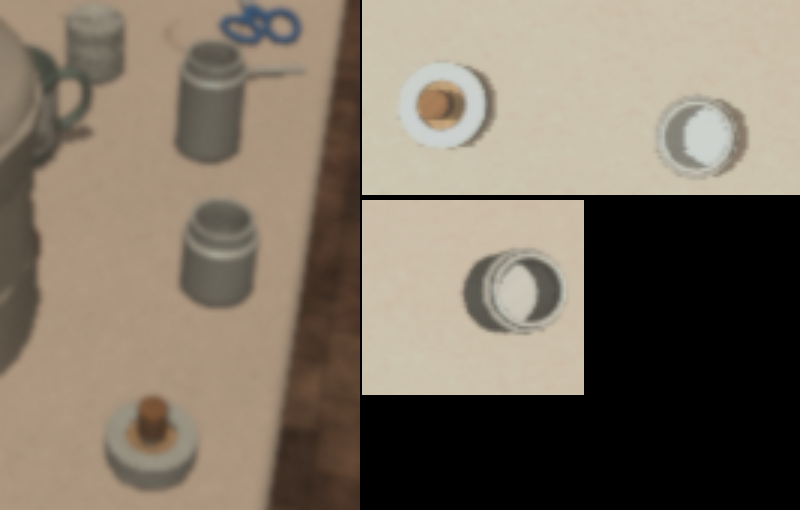

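Both rays agree: B, the one further along -y, has its rim at z≈0.095–0.10. So B is the tall caddy at about (0.469,-0.349), A is the short one at (0.433,-0.174), and the lid set is at about (0.446,0.017). I'll move above the tall caddy first for a close wrist view.

>>> apply_moves([
  [[6,-2.9,0,0,0,0,1],[12,-5.8,0,0,0,0,1],[18,-8.6,0,0,0,0,1],[24,-11.4,0,0,0,0,1],[30,-14,0,0,0,0,1],[34,-16,0,0,0,0,1],[37.4,-17.5,0,0,0,0,1],[37.4,-17.5,0,0,0,0,1],[37.4,-17.5,0,0,0,0,1]],
])

```text
time_s: 1.23
position: [0.4683, -0.3502, 0.2332]
tcp_rot: [[0.972, 0.234, -0.001], [0.234, -0.972, 0.0], [-0.001, -0.0, -1.0]]
force: [0.1, -1.3, -0.2]
opening: 1.001
grasp_force: 0.0
```

```bash
python3 - <<'E'
from h import *
np.set_printoptions(precision=4,suppress=True)
s=bot.read_state();print(s["time_s"],s["position"],s["tcp_rot"],s["joint_positions"])
m=bot.camera_model("wrist");im=bot.capture("wrist");cv2.imwrite("pics/w1.png",im)
import json;json.dump({k:np.array(v).tolist() for k,v in m.items()},open("w1.json","w"))
print(proj("wrist",(.469,-.349,.1),m))
for p in((200,182),(250,165),(230,178)):
  print([onz("top",p,z)[:2].round(3).tolist() for z in(0,.1,.18)])
print(onz("side",(235,265),0))
E
```

```text
1.225 [ 0.4683 -0.3502  0.2332] [[ 0.9722  0.234  -0.0011]
 [ 0.234  -0.9722  0.0002]
 [-0.001  -0.0005 -1.    ]] [-47.7131  27.1543  87.9957  -0.0406  64.9015  28.7728]
[281.9596 201.0254]
[[0.57, -0.023], [0.556, -0.039], [0.544, -0.052]]
[[0.613, -0.136], [0.595, -0.14], [0.579, -0.143]]
[[0.581, -0.092], [0.566, -0.1], [0.554, -0.107]]
[ 0.6168 -0.0482  0.    ]
```

View pics/w1.png

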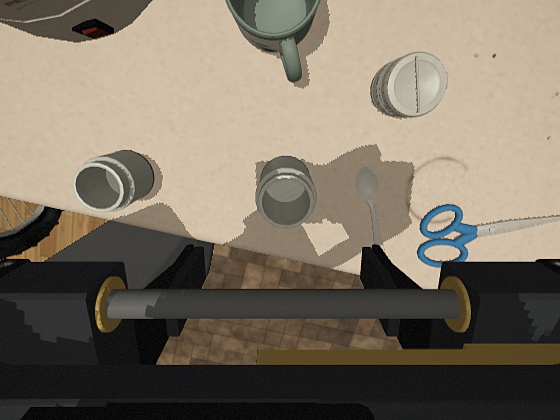

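The wrist view shows the tall caddy's mouth near (287,204), where (282,201) was predicted. The short caddy is at left (100,187) and the spoon at (370,190). I'll enlarge the mouth to get its centre.

```bash
python3 - <<'E'
from h import *
im=cv2.imread("pics/w1.png")[150:240,240:335]
cv2.imwrite("pics/w1c.png",cv2.resize(im,None,fx=6,fy=6,interpolation=cv2.INTER_CUBIC))
E
```

```text
(no output)
```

View pics/w1c.png

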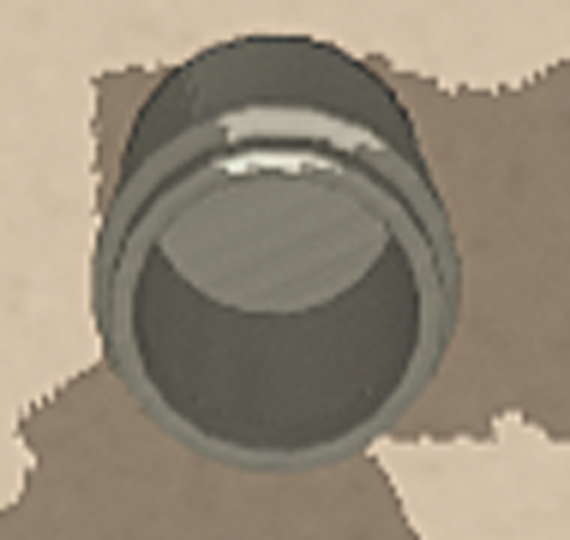

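Mouth centre in the picture is about (285.8,201.5). The pot leaves little room for the camera side of the hand at the lid set, so I'll turn the tool half round (tool x to world -x) and re-measure in that pose.

>>> apply_moves([
  [[0,0,0,0,0,-10,1],[0,0,0,0,0,-20,1],[0,0,0,0,0,-30,1],[0,0,0,0,0,-40,1],[0,0,0,0,0,-50,1],[0,0,0,0,0,-60,1],[0,0,0,0,0,-70,1],[0,0,0,0,0,-80,1],[0,0,0,0,0,-90,1],[0,0,0,0,0,-100,1],[0,0,0,0,0,-110,1],[0,0,0,0,0,-120,1],[0,0,0,0,0,-130,1],[0,0,0,0,0,-140,1],[0,0,0,0,0,-150,1],[0,0,0,0,0,-159,1],[0,0,0,0,0,-166.5,1],[0,0,0,0,0,-166.5,1],[0,0,0,0,0,-166.5,1],[0,0,0,0,0,-166.5,1]],
])

```text
time_s: 3.78
position: [0.4685, -0.3505, 0.2335]
tcp_rot: [[-1.0, 0.002, -0.0], [0.002, 1.0, 0.0], [0.0, 0.0, -1.0]]
force: [0.8, -0.8, -1.2]
opening: 1.002
grasp_force: 0.0
```

```bash
cat > look.py <<'E'
from h import *
import sys,json
np.set_printoptions(precision=4,suppress=True)
name,X,h=sys.argv[1],eval(sys.argv[2]),int(sys.argv[3])
s=bot.read_state();print(s["time_s"],s["position"],s["tcp_rot"].round(4).tolist() if hasattr(s["tcp_rot"],"round") else s["tcp_rot"],s["force"],s["opening"])
m=bot.camera_model("wrist");im=bot.capture("wrist");cv2.imwrite(f"pics/{name}.png",im)
json.dump({k:np.array(v).tolist() for k,v in m.items()},open(name+".json","w"))
p=proj("wrist",X,m);x0,y0=max(0,int(p[0])-h),max(0,int(p[1])-h);c=im[y0:y0+2*h,x0:x0+2*h];f=600//(2*h)
print("pred",p,"crop origin",x0,y0,"scale",f,"shape",c.shape)
cv2.imwrite(f"pics/{name}c.png",cv2.resize(c,None,fx=f,fy=f,interpolation=cv2.INTER_CUBIC))
E
python3 look.py w2 "(.469,-.351,.1)" 50
python3 -c "
from h import *;import json
print('w1 rim',onz('wrist',(285.8,201.5),.1,json.load(open('w1.json'))))"
```

```text
3.775 [ 0.4685 -0.3505  0.2335] [[-1.0, 0.0015, -0.0], [0.0015, 1.0, 0.0], [0.0, 0.0, -1.0]] [ 0.8373 -0.8197 -1.2019] 1.0017494337670918
pred [281.5236 203.0739] crop origin 231 153 scale 6 shape (100, 100, 3)
w1 rim [ 0.46938632 -0.35254807  0.1       ]
```

View pics/w2c.png

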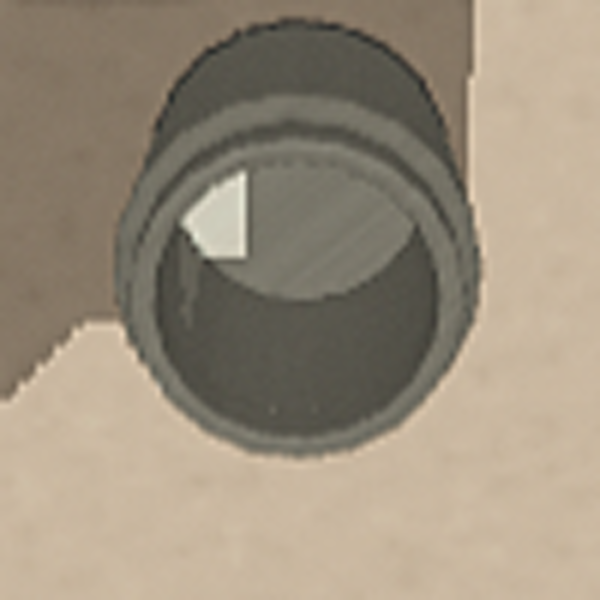

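The second view gives the mouth at about (280.2,202.3). The two opposed views average to roughly (0.469,-0.3523). Next I'll go above the lid set, at the same height over the knob top.

>>> apply_moves([
  [[0.2,4,0.5,0,0,0,1],[0.5,9,1,0,0,0,1],[0.8,14,2,0,0,0,1],[1.1,19,2.5,0,0,0,1],[1.4,24,3,0,0,0,1],[1.8,29,4,0,0,0,1],[2.1,33,4.5,0,0,0,1],[2.2,35.5,4.8,0,0,0,1],[2.2,36.8,4.8,0,0,0,1],[2.2,36.8,4.8,0,0,0,1],[2.2,36.8,4.8,0,0,0,1],[2.2,36.8,4.8,0,0,0,1]],
])

```text
time_s: 5.32
position: [0.4471, 0.0169, 0.1857]
tcp_rot: [[-1.0, 0.001, 0.0], [0.001, 1.0, -0.0], [-0.0, -0.0, -1.0]]
force: [0.1, 0.3, 0.6]
opening: 1.0
grasp_force: 0.0
```

```bash
python3 look.py w3 "(.446,.017,.052)" 50
python3 -c "
from h import *;import json
print('w2 rim',onz('wrist',(280.2,202.25),.1,json.load(open('w2.json'))))"
```

```text
5.325 [0.4471 0.0169 0.1857] [[-1.0, 0.0013, 0.0005], [0.0013, 1.0, -0.0003], [-0.0005, -0.0003, -1.0]] [0.0543 0.313  0.5862] 0.9997916518233075
pred [282.2343 201.2829] crop origin 232 151 scale 6 shape (100, 100, 3)
w2 rim [ 0.46820506 -0.35222123  0.1       ]
```

View pics/w3c.png

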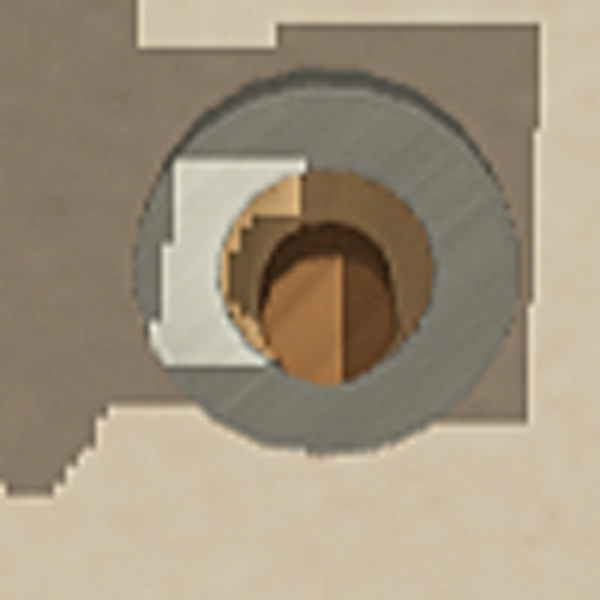

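The knob top is at about (286.4,203.6) in the full picture, which puts the knob at roughly (0.449,0.021). I'll descend, close on the knob and lift a little.

>>> apply_moves([
  [[-0.18,0.4,2,0,0,0,1],[-0.18,0.4,6,0,0,0,1],[-0.18,0.4,9.5,0,0,0,1],[-0.18,0.4,12,0,0,0,1],[-0.18,0.4,13.8,0,0,0,1],[-0.18,0.4,14.6,0,0,0,1],[-0.18,0.4,14.6,0,0,0,1],[-0.18,0.4,14.6,0,0,0,0],[-0.18,0.4,14.6,0,0,0,-0.3],[-0.18,0.4,14.6,0,0,0,-1],[-0.18,0.4,14.6,0,0,0,-1],[-0.18,0.4,14.6,0,0,0,-1],[-0.18,0.4,14.6,0,0,0,-1],[-0.18,0.4,14.6,0,0,0,-1],[-0.18,0.4,14.6,0,0,0,-1],[-0.18,0.4,14.6,0,0,0,-1]],
])

```text
time_s: 7.38
position: [0.4486, 0.0218, 0.0395]
tcp_rot: [[-1.0, -0.0, 0.0], [-0.0, 1.0, -0.0], [-0.0, -0.0, -1.0]]
force: [0.2, -0.0, -0.6]
opening: 0.241
grasp_force: 30.0
```

Opening is 21 mm with a 30 N grip, so the knob is held. Now lift.

>>> apply_moves([
  [[0,0,-0.5,0,0,0,-1],[0,0,-1.5,0,0,0,-1],[0,0,-3,0,0,0,-1],[0,0,-5,0,0,0,-1],[0,0,-7,0,0,0,-1],[0,0,-9.5,0,0,0,-1],[0,0,-12,0,0,0,-1],[0,0,-14,0,0,0,-1],[0,0,-15,0,0,0,-1],[0,0,-15,0,0,0,-1],[0,0,-15,0,0,0,-1]],
])

```text
time_s: 8.75
position: [0.4478, 0.022, 0.189]
tcp_rot: [[-1.0, -0.0, -0.002], [-0.0, 1.0, 0.0], [0.002, 0.0, -1.0]]
force: [0.1, -0.6, -1.8]
opening: 0.241
grasp_force: 30.0
```

```bash
python3 look.py w4 "(.4486,.0218,.202)" 75
```

```text
8.75 [0.4478 0.022  0.189 ] [[-1.0, -0.0001, -0.0016], [-0.0001, 1.0, 0.0003], [0.0016, 0.0003, -1.0]] [ 0.1415 -0.6436 -1.7823] 0.24134816105186438
pred [281.7793 286.0595] crop origin 206 211 scale 4 shape (150, 150, 3)
```

View pics/w4.png

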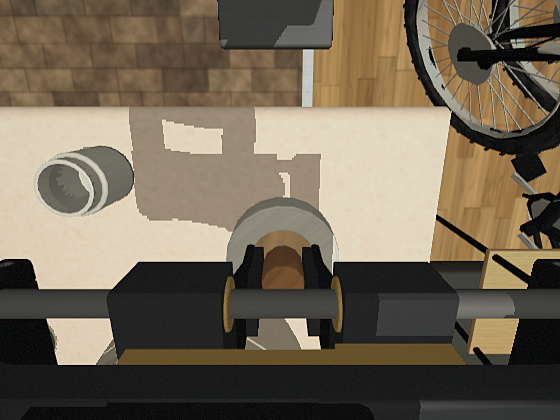

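The lid set hangs level in the fingers, with the lid edges at columns 227 and 338, so it is centred at 282.5 against 281.8 predicted. Next I'll carry it over the tall caddy.

>>> apply_moves([
  [[0,-1,0,0,0,0,-1],[-0.2,-3,0,0,0,0,-1],[-0.4,-6,0,0,0,0,-1],[-0.6,-10,0,0,0,0,-1],[-0.8,-14,0,0,0,0,-1],[-1,-18,0,0,0,0,-1],[-1.2,-22,0,0,0,0,-1],[-1.4,-26,0,0,0,0,-1],[-1.7,-30,0,0,0,0,-1],[-1.9,-33,0,0,0,0,-1],[-2,-35.5,0,0,0,0,-1],[-2.05,-36.8,0,0,0,0,-1],[-2.05,-37.4,0,0,0,0,-1],[-2.05,-37.4,0,0,0,0,-1],[-2.05,-37.4,0,0,0,0,-1],[-2.05,-37.4,0,0,0,0,-1]],
])

```text
time_s: 10.8
position: [0.4692, -0.3513, 0.1896]
tcp_rot: [[-1.0, -0.001, -0.0], [-0.001, 1.0, 0.0], [0.0, 0.0, -1.0]]
force: [0.5, -1.2, -2.0]
opening: 0.242
grasp_force: 30.0
```

```bash
python3 look.py w5 "(.4688,-.3524,.14)" 75; python3 -c "
from h import *;import json
m=json.load(open('w5.json'))
a=np.linspace(0,6.28,7)
for r,z in((.026,.1),(.03,.086)):
  print(np.round([proj('wrist',(.4688+r*np.cos(t),-.3524+r*np.sin(t),z),m) for t in a],1).tolist())
cv2.imwrite('pics/w5v.png',cv2.resize(cv2.imread('pics/w5.png')[140:290,190:390],None,fx=4,fy=4,interpolation=cv2.INTER_CUBIC))
"
```

```text
10.8 [ 0.4692 -0.3513  0.1896] [[-1.0, -0.0012, -0.0002], [-0.0012, 1.0, 0.0004], [0.0002, 0.0004, -1.0]] [ 0.5248 -1.2116 -2.039 ] 0.24230830713370857
pred [280.4293 236.1035] crop origin 205 161 scale 4 shape (150, 150, 3)
[[280.7, 247.4], [308.6, 232.6], [309.5, 201.5], [280.7, 185.2], [251.9, 201.4], [252.7, 232.5], [280.6, 247.4]]
[[280.8, 245.1], [311.3, 228.8], [312.4, 194.6], [280.8, 176.5], [249.1, 194.5], [250.1, 228.7], [280.7, 245.1]]
```

View pics/w5v.png

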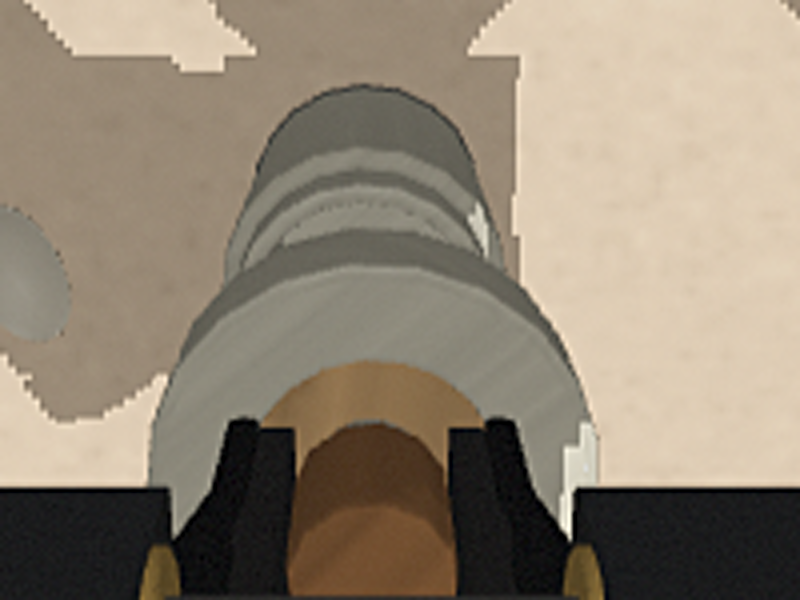

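The held lids are centred on column 283 and the caddy below on about 281, so a small -y shift is needed. I'll check x using the visible far edges.

```bash
python3 -c "
from h import *;import json
m=json.load(open('w5.json'))
for n,p,r,z in(('knobtop far',(283,266),.011,.2021),('lid far',(283,206.2),.0325,.1741),('shoulder',(281,177.5),.03,.086),('rim',(281,186.2),.026,.1),('bottom',(281.2,161),.03,.0)):
  q=onz('wrist',p,z,m);print(n,q[0]+r,q[1])
"
```

```text
knobtop far 0.4703185063732025 -0.350861250886546
lid far 0.4701391035315159 -0.35080154281283227
shoulder 0.4695869196656879 -0.35215444186878075
rim 0.46956265001947833 -0.3521156418232919
bottom 0.46914246026518547 -0.3521976780458072
```

Views agree: shift about -0.7 mm in x and -1.3 mm in y. I'll apply that and lower to just above the mouth.

>>> apply_moves([
  [[0.07,-0.13,0.5,0,0,0,-1],[0.07,-0.13,1.5,0,0,0,-1],[0.07,-0.13,2.5,0,0,0,-1],[0.07,-0.13,3.5,0,0,0,-1],[0.07,-0.13,4.2,0,0,0,-1],[0.07,-0.13,4.5,0,0,0,-1],[0.07,-0.13,4.5,0,0,0,-1],[0.07,-0.13,4.5,0,0,0,-1],[0.07,-0.13,4.5,0,0,0,-1]],
])

```text
time_s: 11.98
position: [0.4686, -0.3536, 0.145]
tcp_rot: [[-1.0, -0.0, 0.001], [-0.0, 1.0, -0.001], [-0.001, -0.001, -1.0]]
force: [0.6, 0.3, -2.7]
opening: 0.244
grasp_force: 30.0
```

>>> apply_moves([
  [[0,0.08,0,0,0,0,-1],[0,0.08,0,0,0,0,-1],[0,0.08,0.2,0,0,0,-1],[0,0.08,0.4,0,0,0,-1],[0,0.08,0.6,0,0,0,-1],[0,0.08,0.8,0,0,0,-1],[0,0.08,0.8,0,0,0,-1],[0,0.08,0.8,0,0,0,-1]],
])

```text
time_s: 12.98
position: [0.4684, -0.3527, 0.1366]
tcp_rot: [[-1.0, -0.0, 0.0], [-0.0, 1.0, -0.0], [-0.0, -0.0, -1.0]]
force: [-0.3, 0.6, -2.2]
opening: 0.243
grasp_force: 30.0
```

Force is unchanged and the plug is about 3 mm into the mouth, so I'll keep lowering.

>>> apply_moves([
  [[0,0,0.2,0,0,0,-1],[0,0,0.4,0,0,0,-1],[0,0,0.6,0,0,0,-1],[0,0,0.8,0,0,0,-1],[0,0,1.0,0,0,0,-1],[0,0,1.1,0,0,0,-1],[0,0,1.2,0,0,0,-1],[0,0,1.2,0,0,0,-1],[0,0,1.2,0,0,0,-1]],
])

```text
time_s: 14.1
position: [0.4684, -0.3527, 0.1246]
tcp_rot: [[-1.0, -0.0, 0.0], [-0.0, 1.0, -0.0], [-0.0, -0.0, -1.0]]
force: [-1.0, 1.5, -3.0]
opening: 0.241
grasp_force: 30.0
```

>>> apply_moves([
  [[0,0,0.05,0,0,0,-1],[0,0,0.1,0,0,0,-1],[0,0,0.15,0,0,0,-1],[0,0,0.15,0,0,0,-1],[0,0,0.15,0,0,0,-1]],
])

```text
time_s: 14.72
position: [0.4684, -0.3527, 0.1235]
tcp_rot: [[-1.0, -0.0, 0.0], [-0.0, 1.0, -0.0], [-0.0, -0.0, -1.0]]
force: [-2.0, 0.4, 3.0]
opening: 0.242
grasp_force: 30.0
```

The z force rose by about 6 N at exactly the expected height, so the flange is on the rim. Let go.

>>> apply_moves([
  [[0,0,0.15,0,0,0,-1],[0,0,0.1,0,0,0,-0.4],[0,0,0.05,0,0,0,0],[0,0,0,0,0,0,0.5],[0,0,0,0,0,0,1],[0,0,0,0,0,0,1],[0,0,0,0,0,0,1],[0,0,0,0,0,0,1],[0,0,0,0,0,0,1]],
])

```text
time_s: 15.85
position: [0.4684, -0.3526, 0.123]
tcp_rot: [[-1.0, -0.0, -0.0], [-0.0, 1.0, 0.0], [0.0, 0.0, -1.0]]
force: [0.4, -0.9, -0.3]
opening: 0.973
grasp_force: 0.0
```

```bash
python3 look.py w6 "(.4688,-.3527,.108)" 75; python3 -c "
from h import *;import json
im=cv2.imread('pics/w6.png')
b=cv2.resize(bot.capture('side')[140:225,280:360],None,fx=5,fy=5,interpolation=cv2.INTER_CUBIC)
a=cv2.resize(im[140:340,180:380],None,fx=2,fy=2)
o=np.zeros((425,800,3),np.uint8);o[:400,:400]=a;o[:,400:]=b;cv2.imwrite('pics/w6v.png',o)"
```

```text
15.85 [ 0.4684 -0.3526  0.123 ] [[-1.0, -0.0002, -0.0], [-0.0002, 1.0, 0.0], [0.0, 0.0, -1.0]] [ 0.406  -0.856  -0.3417] 0.9726990998728724
pred [282.0431 259.9202] crop origin 207 184 scale 4 shape (150, 150, 3)
```

View pics/w6v.png

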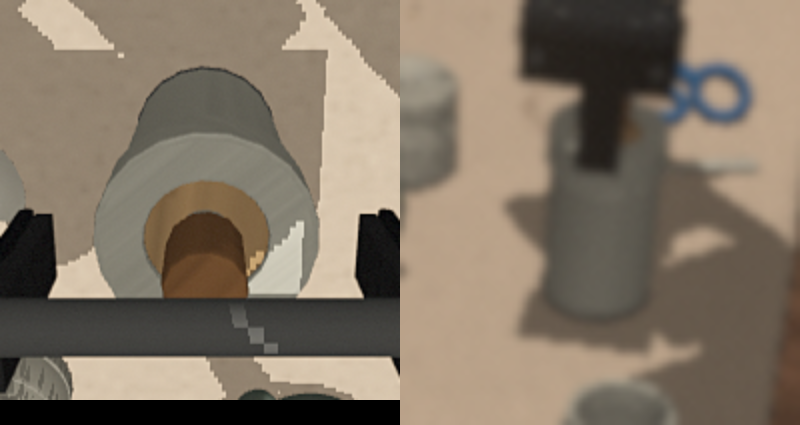

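Both lids sit level on the tall caddy, centred on column 283, with the open fingers clear on either side. I'll lower around the outer lid's rim and close.

>>> apply_moves([
  [[0,0,0.3,0,0,0,1],[0,0,0.8,0,0,0,1],[0,0,1.4,0,0,0,1],[0,0,1.9,0,0,0,1],[0,0,2.1,0,0,0,1],[0,0,2.1,0,0,0,1],[0,0,2.1,0,0,0,0.7],[0,0,2.1,0,0,0,0.6],[0,0,2.1,0,0,0,0.5],[0,0,2.1,0,0,0,0.4],[0,0,2.1,0,0,0,0],[0,0,2.1,0,0,0,-1],[0,0,2.1,0,0,0,-1],[0,0,2.1,0,0,0,-1]],
])

```text
time_s: 17.7
position: [0.4685, -0.3527, 0.1022]
tcp_rot: [[-1.0, -0.0, 0.0], [-0.0, 1.0, -0.0], [-0.0, -0.0, -1.0]]
force: [-0.1, -0.1, 2.0]
opening: 0.747
grasp_force: 30.0
```

Opening is 65 mm at 30 N, so the rim is gripped. Now lift straight up, slowly at first.

>>> apply_moves([
  [[0,0,-0.1,0,0,0,-1],[0,0,-0.3,0,0,0,-1],[0,0,-0.6,0,0,0,-1],[0,0,-1,0,0,0,-1],[0,0,-1.5,0,0,0,-1],[0,0,-2.1,0,0,0,-1],[0,0,-2.8,0,0,0,-1],[0,0,-3.6,0,0,0,-1],[0,0,-4.4,0,0,0,-1],[0,0,-5.3,0,0,0,-1],[0,0,-6.2,0,0,0,-1],[0,0,-7,0,0,0,-1],[0,0,-7.5,0,0,0,-1],[0,0,-7.8,0,0,0,-1],[0,0,-8,0,0,0,-1],[0,0,-8,0,0,0,-1],[0,0,-8,0,0,0,-1],[0,0,-8,0,0,0,-1]],
])

```text
time_s: 19.95
position: [0.4683, -0.3526, 0.1818]
tcp_rot: [[-1.0, -0.0, -0.0], [-0.0, 1.0, 0.0], [0.0, 0.0, -1.0]]
force: [0.1, 0.2, -0.8]
opening: 0.744
grasp_force: 30.0
```

```bash
python3 look.py w7 "(.4688,-.3527,.12)" 75; python3 -c "
from h import *;import json
im=cv2.imread('pics/w7.png')
b=cv2.resize(bot.capture('side')[115:225,270:370],None,fx=4,fy=4,interpolation=cv2.INTER_CUBIC)
a=cv2.resize(im[100:320,180:380],None,fx=2,fy=2)
o=np.hstack([a,b]);cv2.imwrite('pics/w7v.png',o)"
```

```text
19.95 [ 0.4683 -0.3526  0.1818] [[-1.0, -0.0002, -0.0003], [-0.0002, 1.0, 0.0004], [0.0003, 0.0004, -1.0]] [ 0.1237  0.1531 -0.809 ] 0.7443527223998906
pred [281.8968 230.8231] crop origin 206 155 scale 4 shape (150, 150, 3)
```

View pics/w7v.png

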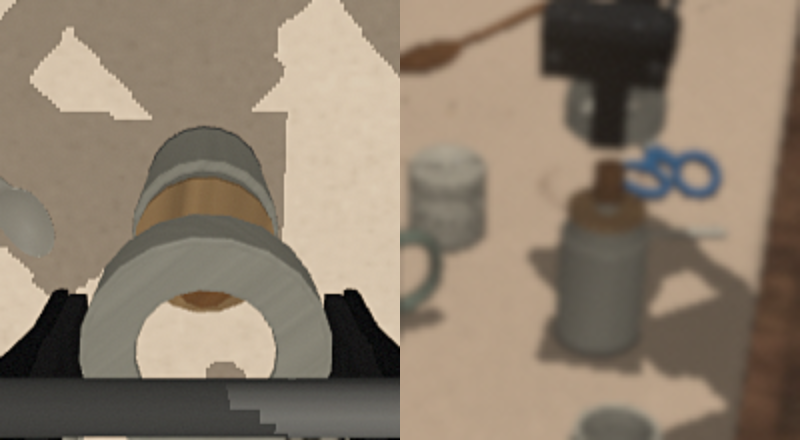

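The outer lid is held level above the knob, and the inner lid stays seated in the upright tall caddy. Handing in.

```bash
python3 -c "
from rig import bot
print(bot.hand_in())"
```

```text
the job is handed in; nothing more can be done
None
```

I handed the job in at about 20 s with the inner lid seated in the tall caddy and the outer lid held level above it, clear of the knob; both caddies are still standing, and the hand-in returned no verdict.

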